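# Snap the light-guard cover over the black-capped vial

### The job

The sample in the black-capped vial must be kept out of the light. Tip the sprung cover of the cell that this vial stands in over its snap point, so that it springs down and lies flat and fully shut over the vial; leave the covers of the other two cells, with the white-capped vials, open.

Things in the scene. Friction and masses are not known exactly. Their poses are not given: they have to be found in the camera images.
- cell_black: Cell with the black-capped vial, one of three alike, over 130 mm apart: fixed white housing 60 (x) x 52 x 80 mm high, amber window in front, vial in a well in its top. Origin: centre of the underside, on the worktop. z up; -x is its front, within 25 degrees of facing the robot; y along the hinge. The cover's hinge line is 30 mm behind the origin (+x) and 86 mm above the worktop.
- flap_black (a joint): Its cover: black plate 50 mm wide, 5 thick, yellow tab edge 67 mm from the hinge. Rad: 0 = shut, flat on top; 2.0 = open (start): stands up, leaning 25 degrees back, edge 147 mm above worktop, 28 mm behind hinge line. Spring holds it at either stop. Pushed from behind to the front (about 2 N at 35 mm from hinge) past 1.06 rad it springs shut in under 1 s; short of that, back open.
- flap_red (a joint): 0 = shut, cover lying flat on its cell; 2.0 rad (115 degrees) = fully open, its start. Same cell, cover and spring as flap_black, on the cell whose vial has a white cap and a red band. To be left open.
- flap_green (a joint): 0 = shut, cover lying flat on its cell; 2.0 rad (115 degrees) = fully open, its start. Same cell, cover and spring as flap_black, on the cell whose vial has a white cap and a green band. To be left open.

How it is judged:
At the end, for the whole second after the job is handed in: The cover over the black-capped vial lies shut (within 0.12 rad, 7 degrees, of flat) and the covers of the other two cells stand open (at least 1.7 rad of 2.0) (value of joint flap_black below 0.12 rad and value of joint each of flap_red, flap_green above 1.7 rad); the robot touches nothing.
It fails at once if the cover of a cell with a white-capped vial is tipped forward to its snap point (below 1.1 rad) (value of joint any of flap_red, flap_green below 1.1 rad).
It also fails if it takes over 26 s, if anything falls off the work surface, if the arm or the gripper's body presses on something with over 40 N, if the wrist force passes 120 N, or if a joint passes its speed limit or range.

### The arm

A 7-joint arm with a two-finger parallel gripper is mounted at the origin on a cart in front of the work surface, level with it; the furniture and walls round the work are solid. World frame = base frame: x ahead of the robot, y to its left, z up, the work surface at z = 0. Lengths are in m, angles in rad, forces in N, time in s.
With the tool pointing down it reaches from about 0.4 to 0.925 m from the base axis. Payload 5.6 kg.
Tool frame: the origin (TCP) lies midway between the tips of the shut fingers; the grasp point (between the pads) lies 19 mm behind it (ctrl.grasp_offset is the distance from the TCP to the grasp point, in m); z points along the fingers, y is the direction in which the jaws open and shut (so a half turn about z gives the same grasp; the last joint's range is limited). The gripper opens to 85 mm and grips with 20 to 120 N. Pads are 22 mm wide; open, the fingers measure 114 mm over their backs; the gripper's body (76 mm by 85 mm) begins 54 mm behind the grasp point. The pads swing forward as they close: fully open they stand 13 mm farther back than shut.
Start: joints at [-1.235, 0.468, -0.012, 1.603, 0.006, 1.071, -0.056], TCP at [0.24, 0.604, 0.231] pointing down, gripper open.
Joint ranges: [-2.53, 2.53], [-0.31, 2.02], [-1.57, 1.55], [0.28, 2.44], [-1.29, 4.43], [0.15, 1.84], [-2.92, 2.92]. Speed limits (rad/s): [2.57, 2.57, 3.14, 3.14, 3.14, 3.14, 3.14].

### API

Orientations are given as a unit quaternion [w, x, y, z].
In Python, from workcell import state, eyes, workorder, ctrl gives the robot as it stands. The module is installed in compiled form; this text tells all that it offers.
- The arm moves only by the shell command python3 -m creep 'ROWS' [FORCE]. ROWS is JSON, one flat list of numbers, 7 for each row, row after row: the turn, a rotation vector about the tool's x, y, z in rad, then the shift along the tool's x, y, z in mm, then the opening, from -1 (shut) to 1 (fully open), so that 0 is half open. In form: [wx, wy, wz, x, y, z, fingers, wx, wy, wz, x, y, z, fingers, ...]. A call has 1 to 12 rows; each row is the pose to reach, as a shift and turn from the pose measured when the call began, along the tool's axes at that moment; what a row does not reach only later rows make up. A row lasts 1/8 s, in which the tool goes at most 62.5 mm and 10.7 degrees, less where a joint would pass 70% of its speed; a pose out of reach is approached as far as the arm can. A call with a gripper value outside its range is refused whole. The fingers move at their own pace and stop on an object; FORCE is the grip in N (left out, the last holds). Time passes only in rows, so rows that repeat a pose let the fingers close. It gives the time, the measured TCP pose, the force and the opening at its end, in the units of the state.
- state(): the state, without advancing time (a new reading comes with each control period).
- eyes.camera(name): name is "scene" or "top" or "wrist"; returns a dict with "image" (480x640x3 uint8, red, green, blue), "fx", "fy", "cx", "cy" (pixels), "D" ([k1, k2, p1, p2, k3] as OpenCV has them; the pictures are not rectified), "R" (3x3) and "t" (3): a world point X has camera coordinates R X + t. Camera axes: x right, y down, z forward; pixel columns grow to the right and rows downward; lengths in m; the calibration is good to about 2 mm. A picture is of the moment at which its call begins. There is no depth.
- workorder.close_job(): hands the job in, once; it reports no verdict.
Trained networks look in the newest picture that a camera, given by its name, has taken for a name from the list of things; names that differ only in an ending like _2 or _b are one class to them, and where a whole thing is asked for, a point or a joint stands for the part that bears it (a point fixed in the world has none). Each returns a list of dicts, best first, with "confidence" (0 to 1); they miss things now and then, are a little off and sometimes report something else, mostly with a low value. They report only what shows in the picture. A call takes as long as a camera call.
- eyes.look_for(camera, query): "extent" ([left, top, right, bottom] in pixels, round what is visible of it).
- eyes.pinpoint(camera, query): "xy" ([column, row] in pixels: a listed point, or the origin of a listed thing).
The state is a dict: "clock": time; "q": joint angles; "dq": joint speeds; "joint_torque": joint torques, N m; "position": TCP position; "tcp_rot": TCP orientation; "ft_force": force on the tool from outside, world axes, zero at the start; "ft_torque": the same for the moment, N m; "gripper_width": finger opening in m.
Only numpy, scipy, OpenCV 4.12 (cv2) and the standard library are available. Lean on these libraries where they do the work, as an engineer would, in place of code of your own. Each camera call takes 0.05 s, during which the arm holds its last target. There are 200 camera calls.

## Working session

There is one attempt and no reset: what is moved stays moved. The work goes in short steps, Python scripts to look and compute and a shell command to move; the robot and the scene stay as the last step left them, time stands still between calls to the robot, and variables do not carry over. Pictures are saved under pics/ and viewed, about 8 in all and at most 12, crops included, and the job is handed in when it is done.

```bash
mkdir -p pics
python3 - <<'E'
from workcell import state, eyes
import cv2
s=state();print({k:s[k] for k in("clock","position","tcp_rot","gripper_width")})
for c in("scene","top"):
    d=eyes.camera(c);cv2.imwrite(f"pics/{c}0.png",d["image"][:,:,::-1])
    print(c,d["fx"],d["R"],d["t"])
    for q in("cell_black","flap_black","flap_red","flap_green"):
        print(q,eyes.look_for(c,q)[:3],eyes.pinpoint(c,q)[:3])
E
```

```text
{'clock': 0.0, 'position': array([0.24021798, 0.60336386, 0.23030488]), 'tcp_rot': array([-1.18961764e-04,  1.88311279e-01,  9.82108960e-01, -9.15792900e-04]), 'gripper_width': 0.08552200425815289}
scene 438.41143242853684 [[-0.69663983 -0.71724286  0.01598845]
 [-0.32612742  0.29675174 -0.8975407 ]
 [ 0.63901006 -0.63047687 -0.44064164]] [0.3603609  0.26042628 0.54982674]
cell_black [{'extent': [202.3, 226.6, 264.9, 326.2], 'confidence': 0.66}] [{'xy': [234.7, 314.8], 'confidence': 0.79}]Traceback (most recent call last):
  File "<stdin>", line 8, in <module>
ValueError: it knows: cell_black
```

Run:
```python
from workcell import state, eyes
import cv2
d=eyes.camera("top");cv2.imwrite("pics/top0.png",d["image"][:,:,::-1])
print(d["fx"],d["R"],d["t"],-d["R"].T@d["t"])
print(eyes.look_for("top","cell_black"),eyes.pinpoint("top","cell_black"))
for q in("flap_black","flap_red"):
  for c in("scene","top"):
    print(q,c,eyes.look_for(c,q))
```

```text
607.1870867881984 [[-0.00367816 -0.99994878  0.00942862]
 [-0.98823825  0.00219332 -0.15290638]
 [ 0.15287787 -0.00988014 -0.9881957 ]] [-0.0134476   0.54635601  1.07222979] [ 0.37596024 -0.00405146  1.14324098]
[{'extent': [184.9, 205.4, 228.1, 270.5], 'confidence': 0.92}] [{'xy': [206.4, 250.0], 'confidence': 0.79}]
flap_black scene [{'extent': [206.4, 223.9, 242.7, 266.0], 'confidence': 0.69}]
flap_black top [{'extent': [187.5, 204.9, 217.3, 228.0], 'confidence': 0.97}]
flap_red scene [{'extent': [365.4, 191.7, 381.9, 223.5], 'confidence': 0.53}]
flap_red top [{'extent': [383.3, 237.8, 414.1, 265.1], 'confidence': 0.71}]
```

View pics/scene0.png

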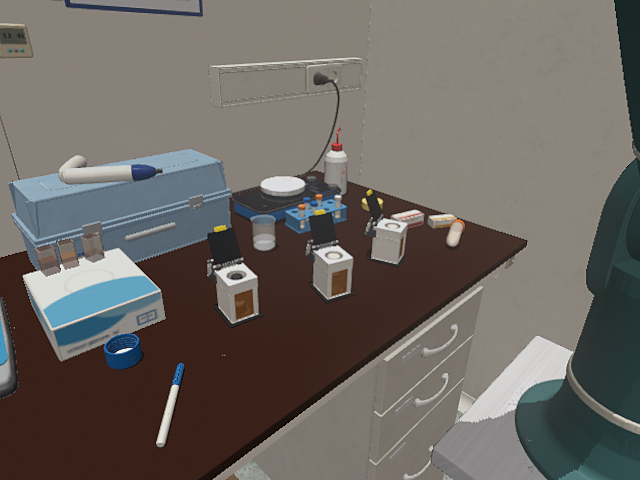

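View pics/top0.png

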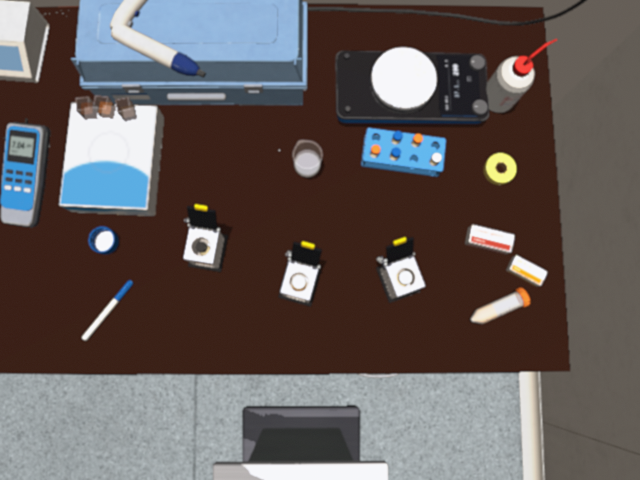

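```bash
cat > h.py <<'E'
from workcell import state, eyes
import cv2, numpy as np
from scipy.optimize import least_squares
def ray(d,uv):
    K=np.array([[d["fx"],0,d["cx"]],[0,d["fy"],d["cy"]],[0,0,1]])
    p=cv2.undistortPoints(np.array([[uv]],float),K,np.array(d["D"],float)).ravel()
    return -d["R"].T@d["t"], d["R"].T@np.array([*p,1])
def atz(d,uv,z):
    o,r=ray(d,uv); return o+r*(z-o[2])/r[2]
def proj(d,X):
    K=np.array([[d["fx"],0,d["cx"]],[0,d["fy"],d["cy"]],[0,0,1]])
    return cv2.projectPoints(np.array(X,float).reshape(-1,1,3),cv2.Rodrigues(np.array(d["R"]))[0],np.array(d["t"],float),K,np.array(d["D"],float))[0].reshape(-1,2)
E
python3 - <<'E'
from h import *
d=eyes.camera("top");im=d["image"]
hsv=cv2.cvtColor(im,cv2.COLOR_RGB2HSV)
m=cv2.inRange(hsv,(22,150,120),(36,255,255))
n,l,st,c=cv2.connectedComponentsWithStats(m)
for i in range(1,n):
    if st[i,4]>15: print(st[i],c[i],atz(d,c[i],.147))
print("origin",atz(d,eyes.pinpoint("top","cell_black")[0]["xy"],0))
s=eyes.camera("scene")
print("scene origin",atz(s,eyes.pinpoint("scene","cell_black")[0]["xy"],0))
a=cv2.resize(im[195:310,170:430],None,fx=3,fy=3,interpolation=cv2.INTER_CUBIC)
b=cv2.resize(s["image"][185:330,195:415],None,fx=2,fy=2,interpolation=cv2.INTER_CUBIC)
o=np.zeros((600,800,3),np.uint8);o[:345,:780]=a;o[345:345+255,:440]=b[:255]
cv2.imwrite("pics/z.png",o[:,:,::-1])
E
```

```text
[194 204  14   7  76] [200.57894737 206.94736842] [0.59530456 0.1664659  0.147     ]
[393 237  14   8  74] [399.47297297 240.60810811] [ 0.53736495 -0.16609502  0.147     ]
[301 241  14   8  77] [307.58441558 244.49350649] [ 0.53114573 -0.01286739  0.147     ]
origin [0.54135021 0.17233797 0.        ]
scene origin [0.5448902  0.18069939 0.        ]
```

View pics/z.png

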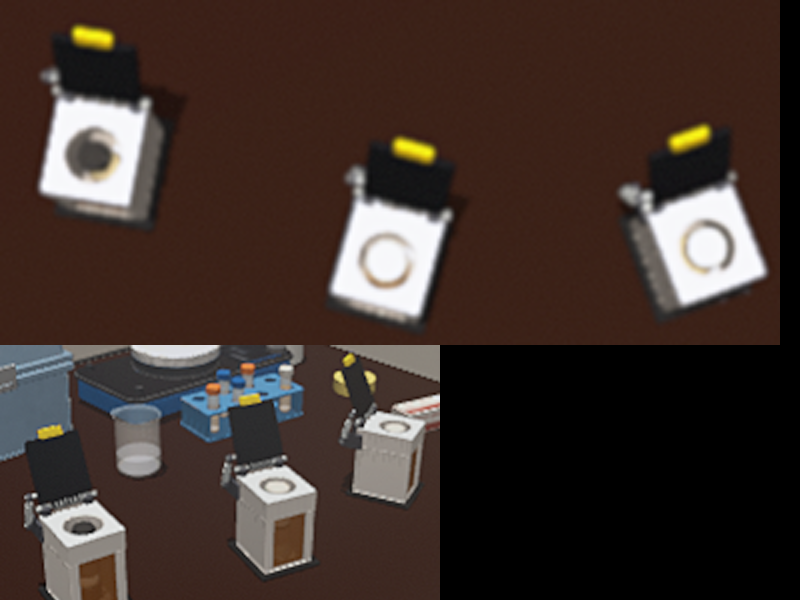

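The left cell (top picture ~(202,245), scene ~(237,280)) holds the black-capped vial; the other two have white caps. Its yaw is about -7°, its origin about (0.540, 0.173), and its tab at (0.595, 0.166, 0.147). I go above a point 45 mm behind the tab with the fingers shut and the tool aligned to the cell.

```bash
python3 -m creep '[0,0,-0.03,-50,-25,-20,-1, 0,0,-0.06,-105,-52,-40,-1, 0,0,-0.09,-158,-78,-40,-1, 0,0,-0.12,-212,-105,-40,-1, 0,0,-0.15,-266,-131,-40,-1, 0,0,-0.18,-320,-157,-40,-1, 0,0,-0.21,-373,-183,-40,-1, 0,0,-0.24,-427,-210,-40,-1, 0,0,-0.257,-480,-236,-40,-1, 0,0,-0.257,-535,-263,-40,-1, 0,0,-0.257,-535,-263,-20,-1, 0,0,-0.257,-535,-263,0,-1]' 30
python3 - <<'E'
from h import *
s=state();print(s["clock"],s["position"],s["tcp_rot"],s["gripper_width"],s["ft_force"])
d=eyes.camera("scene");t=eyes.camera("top")
o=np.hstack([cv2.resize(d["image"][120:340,150:350],None,fx=2,fy=2),cv2.resize(t["image"][120:340,120:320],None,fx=2,fy=2)])
cv2.imwrite("pics/c.png",o[:,:,::-1])
E
```

```text
clock: 2.25
position: [0.6408, 0.1605, 0.2308]
tcp_rot: [0.0, 0.062, 0.998, 0.0]
ft_force: [-0.5, 0.5, 0.7]
gripper_width: 0.0001
2.25 [0.64082924 0.16052867 0.23079225] [2.27635862e-04 6.19365738e-02 9.98080057e-01 8.95674128e-05] 7.024602151418269e-05 [-0.48372878  0.48759398  0.65862947]
```

View pics/c.png

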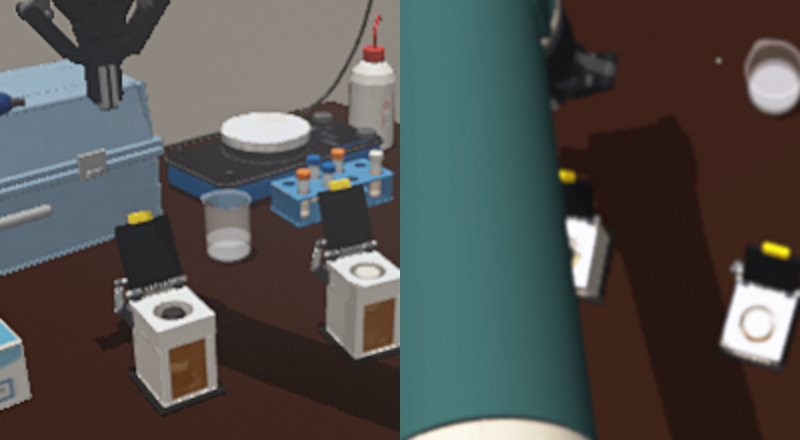

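The shut fingers (about (105,85) in the left crop) hang behind and above the black cell's tab (140,216) with clear space. I lower to z ≈ 0.125 and push forward (tool +x).

```bash
python3 -m creep '[0,0,0,0,0,50,-1, 0,0,0,0,0,95,-1, 0,0,0,0,0,106,-1, 0,0,0,15,0,106,-1, 0,0,0,30,0,106,-1, 0,0,0,42,0,106,-1, 0,0,0,54,0,106,-1, 0,0,0,66,0,106,-1, 0,0,0,78,0,106,-1, 0,0,0,88,0,106,-1, 0,0,0,96,0,106,-1, 0,0,0,96,0,106,-1]'
python3 - <<'E'
from h import *
d=eyes.camera("scene")
cv2.imwrite("pics/d.png",cv2.resize(d["image"][120:340,150:430],None,fx=2,fy=2)[:,:,::-1])
E
```

```text
clock: 3.85
position: [0.5423, 0.1729, 0.1231]
tcp_rot: [-0.003, 0.061, 0.998, -0.001]
ft_force: [0.4, -0.4, -0.4]
gripper_width: -0.0002
```

View pics/d.png

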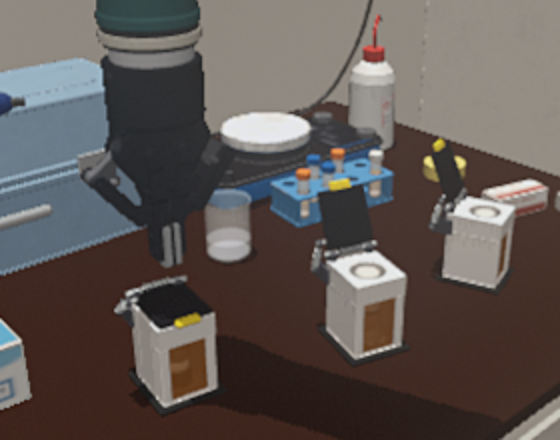

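The cover now lies down (tab at (188,320) in the crop) and the other two stand open. I go straight up and check that it is fully flat.

```bash
python3 -m creep '[0,0,0,0,0,-50,-1, 0,0,0,0,0,-110,-1, 0,0,0,0,0,-160,-1, 0,0,0,0,0,-160,-1, 0,0,0,0,0,-160,-1, 0,0,0,0,0,-160,-1]'
python3 - <<'E'
from h import *
d=eyes.camera("scene")
cv2.imwrite("pics/e.png",cv2.resize(d["image"][200:340,180:430],None,fx=3,fy=3,interpolation=cv2.INTER_CUBIC)[:,:,::-1])
m=cv2.inRange(cv2.cvtColor(d["image"],cv2.COLOR_RGB2HSV),(22,150,120),(36,255,255))
n,l,st,c=cv2.connectedComponentsWithStats(m)
print([(c[i],st[i,4]) for i in range(1,n) if st[i,4]>15])
ex=np.array([.993,-.12]);
for a in(0,.06,.12,.3):
    h=np.array([.540,.173])+ex*(.030-.065*np.cos(a)); print(a,proj(d,[*h,.0885+.065*np.sin(a)]))
print(state()["clock"],state()["ft_force"])
E
```

```text
clock: 4.65
position: [0.5429, 0.1727, 0.2815]
tcp_rot: [-0.004, 0.061, 0.998, -0.002]
ft_force: [-0.2, 0.3, 0.3]
gripper_width: -0.0001
[(array([368.73333333, 192.13333333]), np.int32(30)), (array([319.525, 212.15 ]), np.int32(40)), (array([243.03508772, 279.70175439]), np.int32(57))]
0 [[246.64209429 277.88776771]]
0.06 [[246.47606741 275.82615437]]
0.12 [[246.23989424 273.70271128]]
0.3 [[245.1182403  267.05150391]]
4.7 [ 0.35547796 -0.39202336  0.07710935]
```

View pics/e.png

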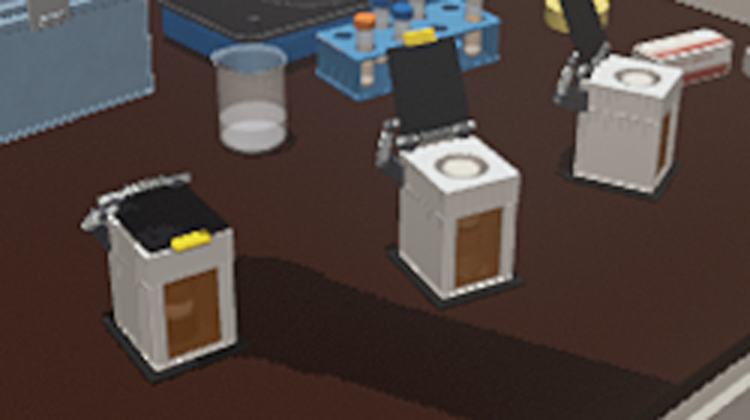

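The cover lies flat on the left cell: its tab is at row 279.7, against a predicted 277.9 for flat and 273.7 for 0.12 rad. The other two covers stand fully open and the arm is clear.

```bash
python3 -c "
from workcell import workorder; print(workorder.close_job())"
```

```text
the job is handed in; nothing more can be done
None
```

The cover over the black-capped vial is shut, the other two covers are still open, and I handed the job in at about 4.7 s. I pushed the cover from behind with the shut fingers until it sprang down, then raised the arm clear to TCP z = 0.28 m.

- **Cover shut:** in the last scene picture it lies flat. The column of its tab was off by 3.6 px, about as much as I expect from my estimate of where the cell stands. The row was 1.8 px on the flat side of the prediction for a shut cover.
- **Other covers:** both stand upright as at the start. I judged this from the picture and did not measure their angles.
- **Robot clear:** the wrist force read under 0.6 N at the end, so nothing is being touched.

No check failed. The two camera estimates of the cell's position differed by about 8 mm in y, which did not matter for this push.

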